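# Build a stepped stationery tray tower

### The job

Build up the stepped tray organiser on the blue base tray. Set the yellow tray on it so that its foot drops into the compartment with the eraser and the compartment with the red staple box stays open to reach; then set the white tray on the yellow one, stepped back the other way so that it stands straight above the base. Both trays must lie level and fully home on the rims below, lowered into place rather than dropped, with the calculator and the stapler left where they are.

Things in the scene. Friction and masses are not known exactly. Their poses are not given: they have to be found in the camera images.
- base_tray: blue open tray fixed to the desk, 160x60 mm, rim 44 mm up. Origin: centre of its underside; x along its length, z up. Walls 4 mm; a cross wall in the middle as high as the rim makes two compartments, 74x52 mm, centred at x = +39 and -39 mm, floor 10 mm up: one holds the staple box, one the eraser (either way). Seated yellow tray: centre at x = +39 or -39, y 0, z 60 mm in this frame; white: 0, 0, 98.
- yellow_tray_center (a point): yellow loose open tray, 160x60x44 mm, 0.13 kg; the point is its centre, half-way up. x along its length, y across, z up; ends alike. Rim and cross wall in the middle make two compartments 74x52 mm, 39 mm off centre. Under its middle a foot block 69x47 mm, 6 mm high, fits a compartment below with 2.5 mm play; the body then rests on the rims, 38 mm above the tray below. Grasp across the 60 mm.
- white_tray_center (a point): white loose open tray, 160x60x44 mm, 0.13 kg; the point is its centre, half-way up. x along its length, y across, z up; ends alike. Rim and cross wall in the middle make two compartments 74x52 mm, 39 mm off centre. Under its middle a foot block 69x47 mm, 6 mm high, fits a compartment below with 2.5 mm play; the body then rests on the rims, 38 mm above the tray below. Grasp across the 60 mm.
- staple_box_center (a point): red staple box, 40 x 62 x 20 mm, lying in one compartment of the blue tray, 62 mm along that tray's length; the point is its centre. Its compartment must stay open.
- eraser_center (a point): white and blue eraser, 21 x 52 x 13 mm, lying in the other compartment of the blue tray; the point is its centre. The yellow tray goes over it.
- calculator: calculator, 112 x 68 x 14 mm; plays no part; to be left in place. Its origin is the centre of its underside.
- stapler: black stapler, 128 x 26 x 48 mm; plays no part; to be left in place. Its origin is the centre of its underside.
There are look-alikes about, which are no part of the job. There is more than one size of the part that bears staple_box_center; the job needs the larger.

How it is judged:
On the way:
1. the yellow tray is seated on the blue base over the eraser, the staple box's compartment open, and let go (((x of yellow_tray_center in the frame of base_tray between 0.034 and 0.044 m and x of staple_box_center in the frame of base_tray below 0 m) or (x of yellow_tray_center in the frame of base_tray between -0.044 and -0.034 m and x of staple_box_center in the frame of base_tray above 0 m)) and y of yellow_tray_center in the frame of base_tray between -0.005 and 0.005 m and z of yellow_tray_center in the frame of base_tray between 0.057 and 0.063 m and angle between the x axis of yellow_tray and the x axis of base_tray, either way round below 0.1 rad and angle between yellow_tray's own z axis and vertical below 0.05 rad and z of staple_box_center in the frame of base_tray between 0.01 and 0.032 m and horizontal distance between staple_box_center and base_tray below 0.06 m and contact force between the fingers and yellow_tray below 0.1 N and linear speed of yellow_tray below 0.02 m/s), for 0.2 s.
At the end, for the whole second after the job is handed in: Yellow tray seated level over the eraser (5 mm along and across, 3 mm in height, 0.1 rad), red staple box still in its open compartment; white tray seated level on the yellow one straight above the base (8 mm along and across, 4 mm in height, 0.16 rad); both released, at rest (all of step 1 and x of white_tray_center in the frame of base_tray between -0.008 and 0.008 m and y of white_tray_center in the frame of base_tray between -0.008 and 0.008 m and z of white_tray_center in the frame of base_tray between 0.094 and 0.102 m and angle between the x axis of white_tray and the x axis of base_tray, either way round below 0.16 rad and angle between white_tray's own z axis and vertical below 0.05 rad and contact force between the fingers and white_tray below 0.1 N and linear speed of white_tray below 0.02 m/s); the robot touches nothing.
It fails at once if the calculator or stapler pushed more than 2 cm (distance of any of calculator, stapler from where it was at the start of the episode above 0.02 m).
It fails at once if the yellow tray dropped from more than about 2 cm (linear speed of yellow_tray above 0.6 m/s and contact force between the fingers and yellow_tray below 0.01 N).
It fails at once if the white tray dropped from more than about 2 cm (linear speed of white_tray above 0.6 m/s and contact force between the fingers and white_tray below 0.01 N).
It also fails if it takes over 64 s, if anything falls off the work surface, if the arm or the gripper's body presses on something with over 40 N, if the wrist force passes 120 N, or if a joint passes its speed limit or range.

### The arm

A 7-joint arm with a two-finger parallel gripper is mounted at the origin on the work surface; the furniture and walls round the work are solid. World frame = base frame: x ahead of the robot, y to its left, z up, the work surface at z = 0. Lengths are in m, angles in rad, forces in N, time in s.
With the tool pointing down it reaches from about 0.4 to 0.85 m from the base axis. Payload 10.4 kg.
Tool frame: the origin (TCP) lies midway between the tips of the shut fingers; the grasp point (between the pads) lies 19 mm behind it (manip.hold_point_z is the distance from the TCP to the grasp point, in m); z points along the fingers, y is the line along which they close (so a half turn about z gives the same grasp; the last joint's range is limited). The gripper opens to 85 mm and grips with 20 to 120 N. Pads are 22 mm wide; open, the fingers measure 114 mm over their backs; the gripper's body (76 mm by 85 mm) begins 54 mm behind the grasp point. The pads swing forward as they close: fully open they stand 13 mm farther back than shut.
Start: joints at [-1.338, 0.332, -0.065, 1.46, 0.022, 1.35, -0.088], TCP at [0.158, 0.605, 0.231] pointing down, gripper open.
Joint ranges: [-2.6, 2.6], [-0.5, 2.12], [-1.47, 1.34], [0.16, 2.42], [-1.27, 4.41], [0.06, 2.06], [-2.6, 2.6]. Speed limits (rad/s): [2.22, 2.22, 2.79, 2.79, 3.14, 3.14, 3.14].

### API

Orientations are given as a unit quaternion [x, y, z, w].
In Python, from workcell import manip, eyes, job gives the robot as it stands.
- The arm moves only by the shell command python3 -m crank 'ROWS' [FORCE]. ROWS is JSON, a list that holds one entry, the list of rows, each a list of 7 numbers: the finger opening in cm, from 0 to 8.54, then the shift along the world's x, y, z in cm, then the turn, a rotation vector about the world's x, y, z in degrees. In form: [[[hand, x, y, z, ax, ay, az], ...]]. A call has 1 to 20 rows; each row shifts and turns the commanded pose from where the row before left it; what a row does not reach is not made up. A row lasts 1/8 s, in which the tool goes at most 62.5 mm and 10.7 degrees, less where a joint would pass 70% of its speed; a pose out of reach is approached as far as the arm can. A call with a gripper value outside its range is refused whole. The fingers move at their own pace and stop on an object; FORCE is the grip in N (left out, the last holds). Time passes only in rows, so rows that do not move let the fingers close. It gives the time, the measured TCP pose, the force, the opening and the grip force at its end, in the units of the state.
- manip.get_obs(): the state, without advancing time (a new reading comes with each control period).
- eyes.camera(name): name is "scene" or "top" or "wrist"; returns (picture, depth): 400x640x3 uint8, red, green, blue; 400x640 float32, m along the optical axis (not along the pixel's ray), 0 where there is no reading.
- eyes.camera_params(name): a dict with "fx", "fy", "cx", "cy" (pixels), "dist" ([k1, k2, p1, p2, k3] as OpenCV has them; the pictures are not rectified), "world_from_camera" (4x4, takes a point from camera to world coordinates); the wrist camera has in their place "hand_eye" (4x4, takes a point from camera to tool coordinates, whose origin is the TCP and whose axes are the flange's). Camera axes: x right, y down, z forward; pixel columns grow to the right and rows downward; lengths in m; the calibration is good to about 2 mm. A picture is of the moment at which its call begins: read the wrist's pose just before it. camera_params takes no time and is no camera call.
- job.hand_in(): hands the job in; it is judged then, once.
The state is a dict: "clock": time; "joint_pos": joint angles; "joint_velocities": joint speeds; "tau": joint torques, N m; "position": TCP position; "ee_rot": TCP orientation; "ft_force": force on the tool from outside, world axes, zero at the start; "torque": the same for the moment, N m; "grip_width": opening from 0.0 (shut) to 1.0 (fully open); "grasp_force": force on a finger pad.
Only numpy, scipy, OpenCV 4.12 (cv2) and the standard library are available. Lean on these libraries where they do the work, as an engineer would, in place of code of your own. Each camera call takes 0.05 s, during which the arm holds its last target. There are 200 camera calls.

## Working session

There is one attempt and no reset: what is moved stays moved. The work goes in short steps, Python scripts to look and compute and a shell command to move; the robot and the scene stay as the last step left them, time stands still between calls to the robot, and variables do not carry over. Pictures are saved under pics/ and viewed, at most 10 in all, crops included, and the job is handed in when it is done.

```bash
mkdir -p pics
cat > h.py <<'E'
import numpy as np,cv2
from workcell import manip,eyes,job
from scipy.spatial.transform import Rotation as R
def cam(n):
    o=manip.get_obs(); im,d=eyes.camera(n); p=eyes.camera_params(n)
    if n=="wrist":
        T=np.eye(4);T[:3,:3]=R.from_quat(o["ee_rot"]).as_matrix();T[:3,3]=o["position"]; T=T@np.array(p["hand_eye"])
    else: T=np.array(p["world_from_camera"])
    return im,d,p,T
def und(uv,p):
    K=np.array([[p["fx"],0,p["cx"]],[0,p["fy"],p["cy"]],[0,0,1]])
    return cv2.undistortPoints(np.array(uv,float).reshape(-1,1,2),K,np.array(p["dist"])).reshape(-1,2)
def onplane(uv,p,T,z):
    n=und(uv,p); r=np.c_[n,np.ones(len(n))]@T[:3,:3].T
    return T[:3,3]+r*((z-T[2,3])/r[:,2])[:,None]
def cloud(d,p,T):
    v,u=np.mgrid[0:d.shape[0],0:d.shape[1]]
    n=und(np.c_[u.ravel(),v.ravel()],p); P=np.c_[n,np.ones(len(n))]*d.ravel()[:,None]
    return (P@T[:3,:3].T+T[:3,3]).reshape(*d.shape,3)
def save(n,im): cv2.imwrite(n,cv2.cvtColor(im,cv2.COLOR_RGB2BGR))
E
python3 - <<'E'
from h import *
for n in("top","scene"):
    im,d,p,T=cam(n); save(f"pics/{n}0.png",im); np.savez(f"{n}0.npz",im=im,d=d,T=T); print(n,T[:3,3].round(3),T[:3,2].round(2))
print(manip.hold_point_z,manip.get_obs())
E
```

```text
top [0.205 0.012 1.557] [ 0.15  0.01 -0.99]
scene [-0.086 -0.5    0.746] [ 0.5   0.51 -0.7 ]
0.0187 {'clock': 0.1, 'joint_pos': array([-1.33759947,  0.33277287, -0.06471517,  1.46085458,  0.02160522,
        1.34988358, -0.08849863]), 'joint_velocities': array([ 7.35129462e-04, -9.81273196e-04,  1.92613221e-03, -3.19330925e-03,
       -3.80878895e-04,  8.60030008e-05, -1.20065767e-03]), 'tau': array([ 1.19748011e-04, -6.26741266e+01,  4.84839454e-02, -3.92430353e+01,
        1.63982803e-02,  6.81407430e-03,  3.43364718e-05]), 'position': array([0.15804742, 0.60434692, 0.2306192 ]), 'ee_rot': array([ 1.27532133e-01,  9.91834251e-01, -6.09248155e-04, -5.03839161e-05]), 'ft_force': array([-0.44811714,  0.14485946, -0.53124218]), 'torque': array([-0.03127294, -0.01901035,  0.01433455]), 'grasp_force': 0.0, 'grip_width': 0.9996100681390873}
```

View pics/top0.png

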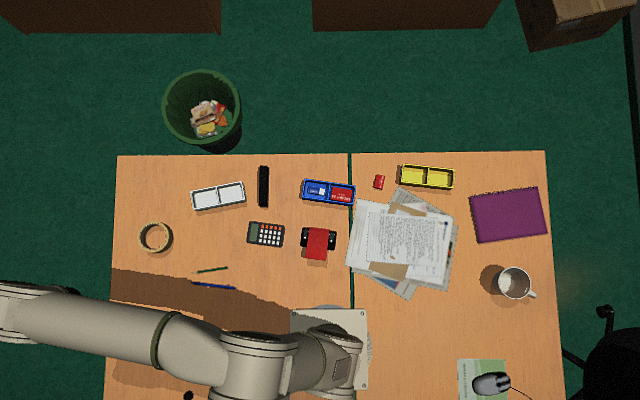

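View pics/scene0.png

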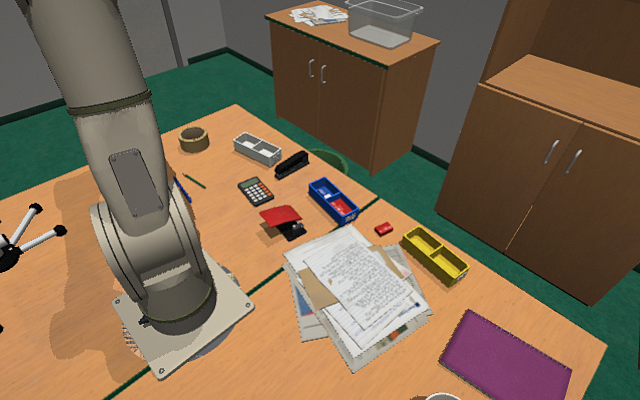

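The top view shows the white tray at (217,195), stapler (263,186), calculator (265,234), base tray (328,191) with the eraser on the left (319,190) and the large red box on the right (341,192). The yellow tray is at (425,176).

Possible mix-ups:
- **Red box:** the small loose box at (379,182) and the red punch at (319,240). The larger box, inside the blue tray, is the right one.
- **White tray:** the paper at (405,245).
- **Yellow tray:** the tape ring at (155,237).

```bash
cat >> h.py <<'E'
HSV=dict(yellow=((22,120,60),(35,255,255)),blue=((105,120,40),(125,255,255)),white=((0,0,140),(180,40,255)),red=((0,150,60),(6,255,255)))
def rim(n,c,zr=(.036,.055),z=.044,near=None,rad=.12):
    im,d,p,T=cam(n); C=cloud(d,p,T); hsv=cv2.cvtColor(im,cv2.COLOR_RGB2HSV)
    m=cv2.inRange(hsv,*map(np.array,HSV[c]))>0
    m&=(d>0)&(C[...,2]>zr[0])&(C[...,2]<zr[1])
    if near is not None: m&=np.hypot(C[...,0]-near[0],C[...,1]-near[1])<rad
    v,u=np.nonzero(m); P=onplane(np.c_[u,v],p,T,z)
    r=cv2.minAreaRect((P[:,:2]*1000).astype(np.float32)); b=cv2.boxPoints(r)
    e=[b[1]-b[0],b[2]-b[1]]; L=max(e,key=np.linalg.norm); a=np.degrees(np.arctan2(L[1],L[0]))%180
    print(n,c,"n",len(u),"c mm",np.round(r[0],1),"size",np.round(r[1],1),"long axis deg",round(a,2),"meanz",np.median(C[m][:,2]).round(4))
    return im,np.array(r[0])/1000,a
E
python3 - <<'E'
from h import *
im,d,p,T=cam("top")
for n,uv in dict(y=(425,176),w=(217,195),b=(328,191),st=(263,186),ca=(265,234)).items(): print(n,onplane([uv],p,T,.044)[0].round(3))
for n,uv in (("yellow",(425,176)),("white",(217,195)),("blue",(328,191))): rim("top",n,near=onplane([uv],p,T,.044)[0])
save("pics/crop.png",cv2.resize(im[150:260,170:470],None,fx=2.6,fy=2.6,interpolation=cv2.INTER_CUBIC))
E
```

```text
y [ 0.514 -0.3    0.044]
w [0.462 0.333 0.044]
b [ 0.471 -0.004  0.044]
st [0.489 0.194 0.044]
ca [0.342 0.187 0.044]
top yellow n 215 c mm [ 515.  -307.9] size [159.8  61.3] long axis deg 82.67 meanz 0.0437
top white n 171 c mm [462.5 333.6] size [ 58.5 160. ] long axis deg 100.88 meanz 0.0442
top blue n 225 c mm [469.8  -5.4] size [159.3  60.5] long axis deg 80.92 meanz 0.0444
```

View pics/crop.png

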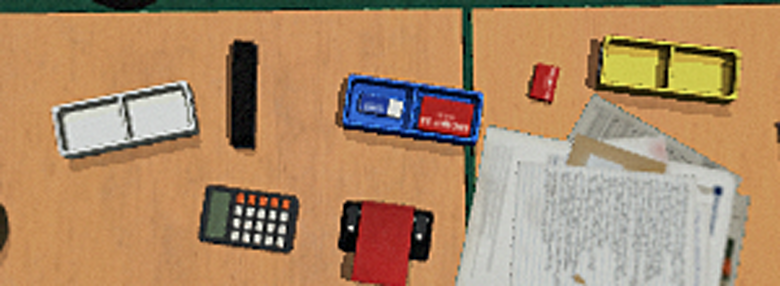

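The crop confirms it: the large red box fills the right compartment of the blue tray, and the eraser lies in the left (+y) one. The rims measured cleanly. I'll move above the base and look with the wrist camera.

```bash
python3 -m crank '[[[8.5,2.2,-4.3,0.5,0,0,-6],[8.5,2.2,-4.3,0.5,0,0,-6],[8.5,2.2,-4.3,0.5,0,0,-6],[8.5,2.2,-4.3,0.5,0,0,-6],[8.5,2.2,-4.3,0.5,0,0,-6],[8.5,2.2,-4.3,0.5,0,0,-6],[8.5,2.2,-4.3,0.5,0,0,-6],[8.5,2.2,-4.3,0.5,0,0,-6],[8.5,2.2,-4.3,0.5,0,0,-6],[8.5,2.2,-4.3,0.5,0,0,-6],[8.5,2.2,-4.3,0.5,0,0,-6],[8.5,2.2,-4.3,0.5,0,0,-6],[8.5,2.2,-4.3,0.5,0,0,-6],[8.5,2.2,-4.3,0.5,0,0,-6],[8.5,0,0,0,0,0,0],[8.5,0,0,0,0,0,0]]]' 40
cat >> h.py <<'E'
def tool():
    o=manip.get_obs(); M=R.from_quat(o["ee_rot"]).as_matrix()
    print("t",round(o["clock"],2),"tcp mm",(o["position"]*1000).round(1),"yaw of tool y",np.degrees(np.arctan2(M[1,1],M[0,1])).round(2),"tilt z",M[:2,2].round(4),"F",o["ft_force"].round(1),"w mm",(o["grip_width"]*85.4).round(1),"g",round(float(o["grasp_force"]),1),"q",o["joint_pos"].round(2))
E
python3 - <<'E'
from h import *
tool(); im,c,a=rim("wrist","blue",near=(.47,-.005)); save("pics/w1.png",im)
E
```

```text
clock: 2.3
position: [0.4659, 0.0031, 0.3012]
ee_rot: [0.758, 0.652, -0.0, -0.0]
ft_force: [0.5, 0.3, 0.1]
grip_width: 0.993
grasp_force: 0.0Traceback (most recent call last):
  File "<stdin>", line 2, in <module>
  File "h.py", line 34, in tool
    print("t",round(o["clock"],2),"tcp mm",(o["position"]*1000).round(1),"yaw of tool y",np.degrees(np.arctan2(M[1,1],M[0,1])).round(2),"tilt z",M[:2,2].round(4),"F",o["ft_force"].round(1),"w mm",(o["grip_width"]*85.4).round(1),"g",round(float(o["grasp_force"]),1),"q",o["joint_pos"].round(2))
                                                                                                                                                                                                    ^^^^^^^^^^^^^^^^^^^^^^^^^^^^
AttributeError: 'float' object has no attribute 'round'
```

```bash
sed -i 's/(o\["grip_width"\]\*85.4).round(1)/round(float(o["grip_width"])*85.4,1)/' h.py
python3 - <<'E'
from h import *
tool(); im,c,a=rim("wrist","blue",near=(.47,-.005)); save("pics/w1.png",im)
E
```

```text
t 2.3 tcp mm [465.9   3.1 301.2] yaw of tool y -8.62 tilt z [-0.0003  0.0002] F [0.5 0.3 0.1] w mm 84.8 g 0.0 q [-0.72 -0.1   0.58  1.77  0.05  1.45 -0.3 ]
wrist blue n 936 c mm [468.   -5.5] size [156.8  58.6] long axis deg 81.56 meanz 0.0426
```

View pics/w1.png

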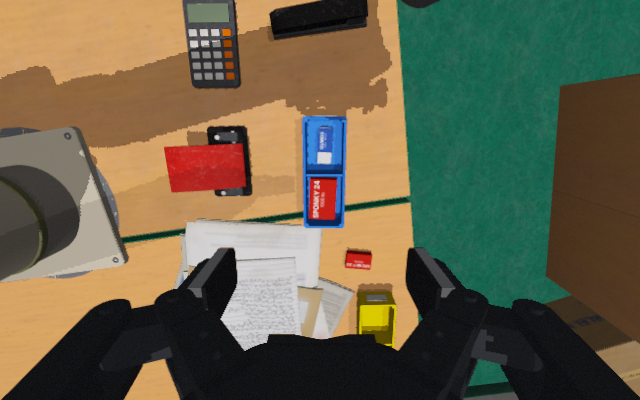

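Base at (323,172) in this view; the eraser (324,145) is on the +y side, the large red box at (323,200), and the small look-alike at (358,259). The wrist and top measurements agree within 2 mm. Next, the yellow tray.

```bash
python3 -m crank '[[[8.5,0.7,-4.5,-1,0,0,0],[8.5,0.7,-4.5,-1,0,0,0],[8.5,0.7,-4.5,-1,0,0,0],[8.5,0.7,-4.5,-1,0,0,0],[8.5,0.7,-4.5,-1,0,0,0],[8.5,0.7,-4.5,-1,0,0,0],[8.5,0.7,-4.5,-1,0,0,1.3],[8.5,0,0,0,0,0,0],[8.5,0,0,0,0,0,0]]]' >/dev/null
python3 - <<'E'
from h import *
tool(); im,c,a=rim("wrist","yellow",near=(.515,-.308)); save("pics/w2.png",im); tool()
E
```

```text
t 3.48 tcp mm [ 515.6 -310.8  231. ] yaw of tool y -7.26 tilt z [-0.0004  0.001 ] F [-0.1  0.4 -0.5] w mm 84.6 g 0.0 q [-0.22  0.37  0.89  1.56 -0.29  1.35  0.57]
wrist yellow n 1523 c mm [ 513.5 -307.5] size [157.8  59.1] long axis deg 82.58 meanz 0.0427
t 3.52 tcp mm [ 515.9 -310.4  231.3] yaw of tool y -7.21 tilt z [0.0003 0.0012] F [0.7 0.2 0.1] w mm 85.1 g 0.0 q [-0.22  0.37  0.89  1.56 -0.29  1.35  0.57]
```

View pics/w2.png

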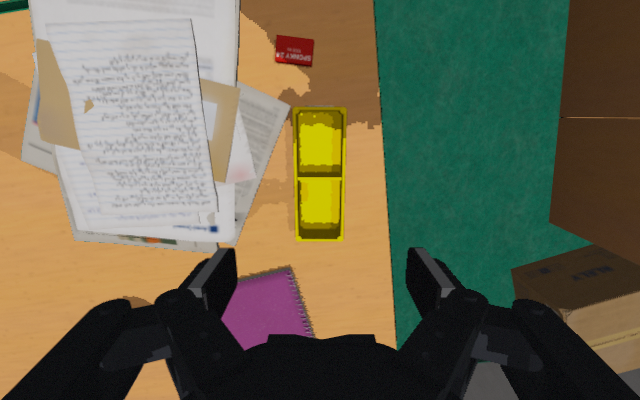

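Yellow tray at (320,175), square to the view, with clear desk either side of its middle. Descending to grasp.

```bash
python3 -m crank '[[[8.5,-0.2,0.3,-4,0,0,-0.2],[8.5,0,0,-5,0,0,0],[8.5,0,0,-5,0,0,0],[8.5,0,0,-4,0,0,0],[8.5,0,0,-3,0,0,0],[8.5,0,0,-1.6,0,0,0],[8.5,0,0,0,0,0,0],[8.5,0,0,0,0,0,0],[5,0,0,0,0,0,0],[5,0,0,0,0,0,0],[5,0,0,0,0,0,0],[5,0,0,0,0,0,0],[5,0,0,0,0,0,0],[5,0,0,0,0,0,0],[5,0,0,0,0,0,0],[5,0,0,0,0,0,0]]]' 40
python3 -c "
from h import *
tool()"
```

```text
clock: 5.52
position: [0.5138, -0.3096, 0.0064]
ee_rot: [0.752, 0.659, 0.001, 0.001]
ft_force: [-1.1, 0.3, 7.9]
grip_width: 0.697
grasp_force: 44.3
t 5.53 tcp mm [ 513.8 -309.6    6.4] yaw of tool y -7.56 tilt z [ 0.0016 -0.0002] F [-1.1  0.3  7.9] w mm 59.6 g 44.3 q [-0.11  0.61  0.74  1.78 -0.49  0.95  0.71]
```

```bash
python3 -m crank '[[[5,0,0,1,0,0,0],[5,0,0,3,0,0,0],[5,0,0,4,0,0,0],[5,0,0,4,0,0,0],[5,-0.4,2,0,0,0,0],[5,-0.6,4,0,0,0,0],[5,-0.6,5,0,0,0,0],[5,-0.6,5,0,0,0,0],[5,-0.6,5,0,0,0,0],[5,-0.6,5,0,0,0,0],[5,-0.6,4,0,0,0,0],[5,0,3,0,0,0,-0.6],[5,0,1.1,0,0,0,-0.6],[5,0,0,0,0,0,0],[5,0,0,0,0,0,0],[5,0,0,0,0,0,0]]]' >/dev/null
python3 - <<'E'
from h import *
tool(); o=manip.get_obs()
z=o["position"][2]-.0064+.044
im,c,a=rim("top","yellow",zr=(z-.012,z+.012),z=z,near=(.475,.03)); save("pics/t2.png",cv2.resize(im[120:280,220:420],None,fx=3,fy=3))
rim("wrist","yellow",zr=(z-.015,z+.015),z=z,near=(.475,.03))
E
```

```text
t 7.53 tcp mm [473.2  30.5 125.3] yaw of tool y -8.86 tilt z [-0.     -0.0003] F [-0.7  0.2 -3.3] w mm 59.6 g 43.7 q [-0.89  0.09  0.77  2.01 -0.07  1.06 -0.24]
top yellow n 77 c mm [475.6  31.3] size [159.3  58.7] long axis deg 81.56 meanz 0.1634
wrist yellow n 13184 c mm [477.   58.4] size [104.5  59. ] long axis deg 81.16 meanz 0.1612
```

View pics/t2.png

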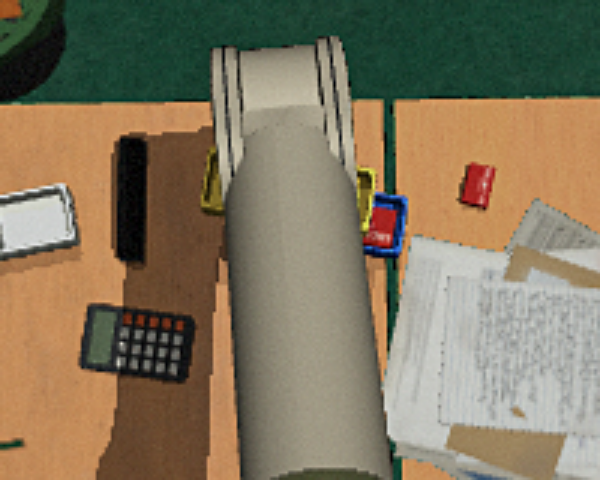

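The top view shows yellow held level at (290,190) over the base's eraser half, with the red box still visible at (380,225). It needs about +0.7 mm in x and +1.7 mm in y. Lowering to just above the rim.

```bash
python3 -m crank '[[[5,0.07,0.17,-2,0,0,0],[5,0,0,-2.5,0,0,0],[5,0,0,-2,0,0,0],[5,0,0,-0.7,0,0,0],[5,0,0,0,0,0,0],[5,0,0,0,0,0,0]]]' >/dev/null
python3 - <<'E'
from h import *
tool(); o=manip.get_obs()
z=o["position"][2]-.0064+.044
rim("top","yellow",zr=(z-.012,z+.012),z=z,near=(.475,.03))
im,c,a=rim("wrist","yellow",zr=(z-.015,z+.015),z=z,near=(.475,.03))
E
```

```text
t 8.38 tcp mm [474.4  33.4  54.1] yaw of tool y -8.76 tilt z [0.0011 0.0004] F [-0.8 -0.3 -0.8] w mm 59.6 g 43.7 q [-0.84  0.23  0.75  2.07 -0.2   0.91 -0.14]
top yellow n 78 c mm [476.   34.3] size [159.5  61.9] long axis deg 81.03 meanz 0.092
wrist yellow n 13203 c mm [478.1  61.2] size [104.5  59. ] long axis deg 81.21 meanz 0.09
```

```bash
python3 -m crank '[[[5,0,-0.1,0,0,0,0],[5,0,0,0,0,0,0],[5,0,0,-0.3,0,0,0],[5,0,0,-0.2,0,0,0],[5,0,0,-0.2,0,0,0],[5,0,0,-0.1,0,0,0],[5,0,0,-0.1,0,0,0],[5,0,0,0,0,0,0]]]' >/dev/null
python3 -c "
from h import *
tool()"
```

```text
t 9.47 tcp mm [473.9  32.4  44.4] yaw of tool y -8.76 tilt z [0.0001 0.0001] F [-0.9  0.3 -0. ] w mm 59.8 g 43.8 q [-0.83  0.25  0.74  2.08 -0.22  0.89 -0.12]
```

No contact force at the seated height, so the foot is in the compartment. One more millimetre down, then release and rise.

```bash
python3 -m crank '[[[5,0,0,-0.1,0,0,0],[5,0,0,0,0,0,0],[8.5,0,0,0,0,0,0],[8.5,0,0,0,0,0,0],[8.5,0,0,0,0,0,0],[8.5,0,0,0,0,0,0],[8.5,0,0,0,0,0,0],[8.5,0,0,2,0,0,0],[8.5,0,0,4,0,0,0],[8.5,0,0,5,0,0,0],[8.5,0,0,5,0,0,0],[8.5,0,-3,5,0,0,0],[8.5,0,-1,2,0,0,0],[8.5,0,0,0,0,0,0],[8.5,0,0,0,0,0,0]]]' >/dev/null
python3 - <<'E'
from h import *
tool()
im,c,a=rim("wrist","yellow",zr=(.070,.095),z=.082,near=(.475,.03)); save("pics/w3.png",im)
rim("wrist","red",zr=(.015,.045),z=.03,near=(.462,-.044),rad=.06)
E
```

```text
t 11.35 tcp mm [473.4  -7.  272.2] yaw of tool y -8.71 tilt z [-0.0013 -0.0003] F [-0.5  1.3 -0.4] w mm 84.6 g 0.0 q [-0.92 -0.09  0.8   1.81  0.07  1.39 -0.28]
wrist yellow n 1838 c mm [473.8  33.5] size [156.4  59.1] long axis deg 81.37 meanz 0.0806
wrist red n 150 c mm [455.7 -68.6] size [10.4 36.7] long axis deg 171.33 meanz 0.0291
```

View pics/w3.png

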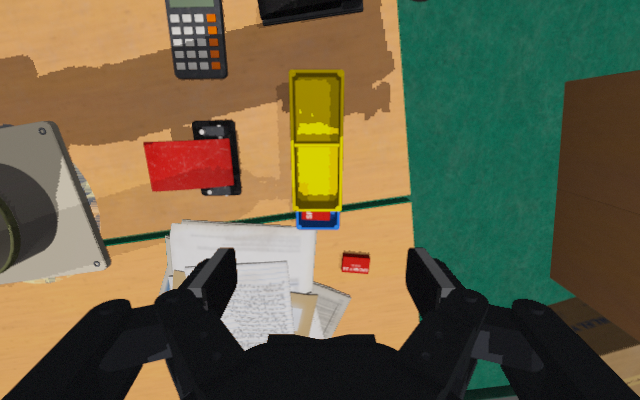

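Yellow is seated at (317,140): measured rim 80.6 mm, the same −1.4 mm depth bias as before, so it is fully home. The red box is still open to reach at (318,216). Next, the white tray.

```bash
python3 -m crank '[[[8.5,-0.1,3,0,0,0,2],[8.5,-0.1,4.5,0,0,0,2.5],[8.5,-0.1,4.5,0,0,0,2.5],[8.5,-0.1,4.5,-1,0,0,2.5],[8.5,-0.1,4.5,-1,0,0,2.5],[8.5,-0.2,4.5,-1,0,0,2.5],[8.5,-0.2,4.5,-1,0,0,2.5],[8.5,-0.2,3.4,0,0,0,2.6],[8.5,0,0,0,0,0,0],[8.5,0,0,0,0,0,0],[8.5,0,0,0,0,0,0]]]' >/dev/null
python3 - <<'E'
from h import *
tool(); im,c,a=rim("wrist","white",near=(.462,.333)); save("pics/w4.png",im)
E
```

```text
t 12.82 tcp mm [462.9 325.6 233.3] yaw of tool y 10.77 tilt z [-0.0001 -0.0001] F [-0.2  0.7  0.9] w mm 84.8 g 0.0 q [-1.17  0.21  0.55  1.65 -0.11  1.32 -0.41]
wrist white n 1271 c mm [460.  334.2] size [ 59.1 158.5] long axis deg 100.97 meanz 0.0428
```

View pics/w4.png

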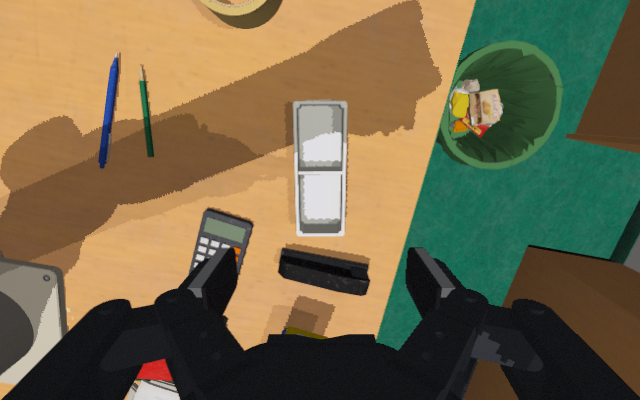

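White tray at (320,168). The stapler (323,272) and calculator (220,245) are well clear of the finger positions beside its middle.

```bash
python3 -m crank '[[[8.5,-0.2,0.8,-4,0,0,0.2],[8.5,0,0,-5,0,0,0],[8.5,0,0,-5,0,0,0],[8.5,0,0,-4,0,0,0],[8.5,0,0,-3,0,0,0],[8.5,0,0,-1.7,0,0,0],[8.5,0,0,0,0,0,0],[8.5,0,0,0,0,0,0],[5,0,0,0,0,0,0],[5,0,0,0,0,0,0],[5,0,0,0,0,0,0],[5,0,0,0,0,0,0],[5,0,0,0,0,0,0],[5,0,0,0,0,0,0],[5,0,0,0,0,0,0],[5,0,0,0,0,0,0]]]' 40 >/dev/null
python3 -c "
from h import *
tool()"
```

```text
t 14.88 tcp mm [461.3 334.9   7.4] yaw of tool y 11.04 tilt z [0.001  0.0014] F [-1.5  0.1  7.6] w mm 59.4 g 44.1 q [-1.1   0.48  0.47  1.85 -0.28  0.88 -0.3 ]
```

```bash
python3 -m crank '[[[5,0,0,1,0,0,0],[5,0,0,3,0,0,0],[5,0,0,5,0,0,0],[5,0,0,5,0,0,0],[5,0,-2,1,0,0,-2],[5,0.1,-4,0,0,0,-2.5],[5,0.1,-5,0,0,0,-2.5],[5,0.1,-5,0,0,0,-2.5],[5,0.1,-5,0,0,0,-2.5],[5,0.1,-5,0,0,0,-2.5],[5,0.1,-4,0,0,0,-2.5],[5,0.1,-3,0,0,0,-2.5],[5,0,-1,0,0,0,-0.3],[5,0,0,0,0,0,0],[5,0,0,0,0,0,0],[5,0,0,0,0,0,0],[5,0,0,0,0,0,0]]]' >/dev/null
python3 - <<'E'
from h import *
tool(); o=manip.get_obs()
z=o["position"][2]-.0074+.044
rim("top","white",zr=(z-.012,z+.012),z=z,near=(.468,-.005))
rim("wrist","white",zr=(z-.015,z+.015),z=z,near=(.468,-.005))
E
```

```text
t 17.0 tcp mm [467.8  -5.1 156.3] yaw of tool y -8.69 tilt z [-0.     -0.0001] F [-0.1  0.6 -1.9] w mm 59.6 g 43.7 q [-0.88  0.02  0.82  1.99 -0.02  1.13 -0.21]
top white n 55 c mm [470.3  -7.1] size [159.2  57.7] long axis deg 81.63 meanz 0.1927
wrist white n 5553 c mm [471.4  21.3] size [103.9  58.5] long axis deg 81.26 meanz 0.1918
```

```bash
python3 -m crank '[[[5,0,0.1,-2,0,0,0],[5,0,0,-2.5,0,0,0],[5,0,0,-1.3,0,0,0],[5,0,0,-0.5,0,0,0],[5,0,0,0,0,0,0],[5,0,0,0,0,0,0]]]' >/dev/null
python3 - <<'E'
from h import *
tool(); o=manip.get_obs()
z=o["position"][2]-.0074+.044
rim("top","white",zr=(z-.012,z+.012),z=z,near=(.468,-.005))
rim("wrist","white",zr=(z-.015,z+.015),z=z,near=(.468,-.005))
E
```

```text
t 17.85 tcp mm [468.3  -4.5  94. ] yaw of tool y -8.76 tilt z [0.0011 0.0004] F [ 0.1 -0.6 -1.5] w mm 59.1 g 43.7 q [-0.86  0.14  0.83  2.06 -0.12  0.99 -0.12]
top white n 62 c mm [470.2  -6.3] size [159.3  56.9] long axis deg 81.19 meanz 0.1306
wrist white n 5042 c mm [471.8  22. ] size [103.8  58.5] long axis deg 81.23 meanz 0.1294
```

```bash
python3 -m crank '[[[5,0,0,-0.3,0,0,0],[5,0,0,-0.2,0,0,0],[5,0,0,-0.2,0,0,0],[5,0,0,-0.2,0,0,0],[5,0,0,-0.1,0,0,0],[5,0,0,0,0,0,0],[5,0,0,0,0,0,0]]]' >/dev/null
python3 -c "
from h import *
tool()"
```

```text
t 18.82 tcp mm [467.9  -4.7  83.4] yaw of tool y -8.76 tilt z [0.0001 0.0001] F [-1.7 -0.3  1.7] w mm 59.5 g 43.9 q [-0.85  0.16  0.82  2.07 -0.14  0.97 -0.1 ]
```

Seated height reached with almost no force. Releasing, rising and checking.

```bash
python3 -m crank '[[[5,0,0,-0.1,0,0,0],[5,0,0,0,0,0,0],[8.5,0,0,0,0,0,0],[8.5,0,0,0,0,0,0],[8.5,0,0,0,0,0,0],[8.5,0,0,0,0,0,0],[8.5,0,0,0,0,0,0],[8.5,0,0,2,0,0,0],[8.5,0,0,4,0,0,0],[8.5,0,0,5,0,0,0],[8.5,0,0,5,0,0,0],[8.5,0,-3,2,0,0,0],[8.5,0,-1,1,0,0,0],[8.5,0,0,0,0,0,0],[8.5,0,0,0,0,0,0]]]' >/dev/null
python3 - <<'E'
from h import *
tool()
im,c,a=rim("wrist","white",zr=(.105,.135),z=.120,near=(.468,-.005)); save("pics/w5.png",im)
im,c,a=rim("wrist","yellow",zr=(.070,.095),z=.082,near=(.475,.03))
im,d,p,T=cam("wrist");C=cloud(d,p,T);s=cv2.inRange(cv2.cvtColor(im,cv2.COLOR_RGB2HSV),(0,0,140),(180,40,255))>0
m=s&(C[...,2]>.105)&(C[...,2]<.135)&(np.hypot(C[...,0]-.468,C[...,1]+.005)<.12);P=C[m]
print("slope",np.linalg.lstsq(np.c_[P[:,:2],np.ones(len(P))],P[:,2],rcond=None)[0])
E
```

```text
t 20.7 tcp mm [467.4 -43.6 271.2] yaw of tool y -8.7 tilt z [-0.0016 -0.0005] F [-0.4 -0.8 -1. ] w mm 85.0 g 0.0 q [-0.9  -0.11  0.85  1.83  0.09  1.39 -0.22]
wrist white n 1509 c mm [467.6  -5.7] size [157.4  59.3] long axis deg 81.26 meanz 0.1189
wrist yellow n 664 c mm [482.7  95. ] size [32.9 58.4] long axis deg 171.29 meanz 0.0807
slope [-0.00619802  0.00474578  0.12165375]
```

View pics/w5.png

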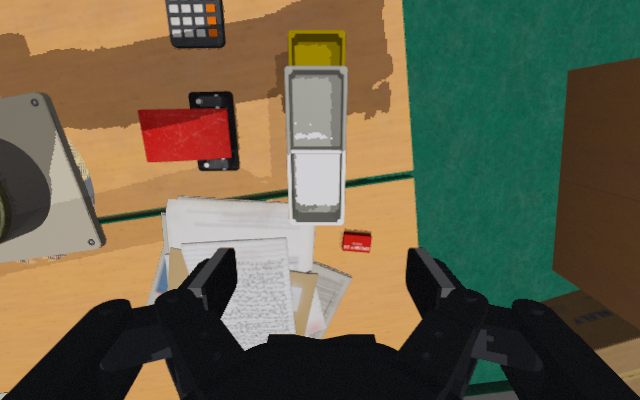

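The white tray at (317,145) is straight above the base and level, with its rim at about 120 mm. The yellow tray shows behind it at (317,48), unmoved and level.

```bash
python3 -c "
from workcell import job
print(job.hand_in())"
```

```text
the job is handed in; nothing more can be done
None
```

Handed in: the yellow tray is seated over the eraser, the staple box's compartment is still open, and the white tray is seated level above the base; it was released at 20.7 s, but the hand-in returned no verdict.

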